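# Unlock the rinse valve and open it to its index tab

### The job

The rinse pump's valve is locked by the steel bar that stands in the holder tube beside it. Pull the bar out and stand it in the empty steel tumbler (the one without a handle), then turn the valve's hexagonal knob anticlockwise until the pointer under it lines up with the index tab, and let go; the knob has some play, so go by the pointer. Leave the index tab and the other things on the table where they are.

Things in the scene. Friction and masses are not known exactly. Their poses are not given: they have to be found in the camera images.
- valve: Rinse-pump unit, fixed, placed anew each time: black base 200 x 200 x 40 mm, a ridge 40 mm higher on its +x side, brass stubs beyond. Origin: centre of its underside, z up. The valve on its middle is raked 0.42 rad towards the unit's -x: its axis runs along (-0.408, 0, 0.913) through (0, 0, 107 mm) in this frame; round steel dial, radius 48 mm.
- holder_mouth (a point): Centre of the mouth of the bar's holder, a vertical steel tube at (0, -66 mm) on the unit: 26 mm outside, 17 mm bore, 47 mm deep; mouth 92 mm and inner floor 45 mm above the table.
- knob_grip (a point): On the valve's axis, where to grip the steel knob: hexagonal prism 46 mm across flats, from 26 mm below to 16 mm above this point along z. z: the raked axis, outwards and up; x turns with the knob. The flats' normals lie at 0, 60, 120 degrees and so on from x. It drives the pointer under it through a worn coupling with about 0.75 rad of play in all.
- pointer_tip (a point): Tip of the pointer, a flat arm 14 mm wide and 10 mm thick, 26 to 36 mm below knob_grip along the axis; 82 mm from the axis.
- pointer (a joint): Opening shown by the pointer, rad: 0 at the shut stop, grows anticlockwise seen from above, up to 4.6. The knob turns it with about 0.25 N m once its play is taken up; both stay where they are left. Starts at 0.05 to 0.3; the standing bar blocks it at about 0.65; the index tab is set somewhere from 3.2 to 3.8, too far for one wrist turn on most arms: regrasp.
- index_tip (a point): The point just inside the upright tooth of the index tab (12 mm wide, 22 mm tall, 90 mm from the axis, on a flat arm at the rim of the dial) where the pointer's tip must be; it coincides with pointer_tip when the two are lined up. The tab turns stiffly about the valve's axis; do not shift it.
- bar: Loose steel locking bar, upright, in the holder at the start: 14 mm thick and 162 mm long in all, with a thicker round head (22 mm) on its top 42 mm. Origin: centre of its foot; z towards its head. 0.11 to 0.21 kg.
- bar_head (a point): Middle of the bar's head, 142 mm above its foot.
- bar_foot (a point): Centre of the bar's foot.
- tumbler: Loose steel tumbler without a handle: 80 mm across the rim, 100 mm tall, wall 3 mm, open at the top. Origin: centre of its underside. It stands at the left or the right of the unit; the mug stands on the other side.
- tumbler_in (a point): Centre of the tumbler's inner floor.
- mug: Bystander: steel mug, 76 mm across, 85 mm tall, with a handle. Origin: centre of its underside.
- plate: Bystander: white plate, 200 mm across, with three lures on it. Origin: centre of its underside.
- case: Bystander: yellow tackle case, 85 x 130 x 35 mm, shut. Origin: centre of its underside.
- fishgrip: Bystander: steel fish gripper, about 230 mm long, lying along its x. Origin: near its middle, underside.
- sunscreen: Bystander: white bottle, 56 mm across, 150 mm tall. Origin: centre of its underside.

How it is judged:
On the way, in this order (a step that is already met when the one before it is completed fails the run):
1. the bar is pulled out of its holder (z of bar_foot in the frame of valve above 0.105 m), for 0.1 s.
2. the bar stands in the upright tumbler, let go (distance between bar_foot and tumbler_in below 0.042 m and angle between bar's own z axis and vertical below 0.75 rad and angle between tumbler's own z axis and vertical below 0.1 rad and linear speed of bar below 0.03 m/s and contact force between the fingers and bar below 0.2 N), for 0.2 s.
At the end, for the whole second after the job is handed in: The pointer's tip is within 7 mm (about 5 degrees) of the index tab's point; the bar stands in the tumbler (its foot within 42 mm of the centre of the inner floor, leaning less than 43 degrees) and the tumbler is upright within 6 degrees; bar and tumbler are at rest (distance between bar_foot and tumbler_in below 0.042 m and angle between bar's own z axis and vertical below 0.75 rad and angle between tumbler's own z axis and vertical below 0.1 rad and linear speed of each of bar, tumbler below 0.03 m/s and distance between pointer_tip and index_tip below 0.007 m); the robot touches nothing.
It fails at once if the index tab is shifted by more than 8 mm (distance of index_tip from where it was at the start of the episode above 0.008 m).
It fails at once if the tumbler is pushed more than 60 mm or tipped more than 0.6 rad (distance of tumbler from where it was at the start of the episode above 0.06 m or angle between tumbler's own z axis and vertical above 0.6 rad).
It fails at once if a bystander (mug, plate, case, fish gripper, bottle) is moved by more than 30 mm (distance of any of mug, plate, case, fishgrip, sunscreen from where it was at the start of the episode above 0.03 m).
It also fails if it takes over 70 s, if anything falls off the work surface, if the arm or the gripper's body presses on something with over 40 N, if the wrist force passes 120 N, or if a joint passes its speed limit or range.

### The arm

A 7-joint arm with a two-finger parallel gripper is mounted at the origin on the work surface. World frame = base frame: x ahead of the robot, y to its left, z up, the work surface at z = 0. Lengths are in m, angles in rad, forces in N, time in s.
With the tool pointing down it reaches from about 0.35 to 0.9 m from the base axis. Payload 8.1 kg.
Tool frame: the origin (TCP) lies at the very end of the fingers, on their centre line; the grasp point (between the pads) lies 19 mm behind it; z points along the fingers, y is the line along which they close (so a half turn about z gives the same grasp; the last joint's range is limited). The gripper opens to 92 mm and grips with 3 to 60 N. Pads are 19 mm wide; open, the fingers measure 130 mm over their backs; the gripper's body (75 mm by 190 mm) begins 47 mm behind the grasp point.
Start: joints at [1.106, 0.434, 0.025, 1.573, -0.012, 1.134, -0.075], TCP at [0.221, -0.585, 0.201] pointing down, gripper open.
Joint ranges: [-2.62, 2.62], [-0.44, 2.09], [-1.27, 1.32], [0.08, 2.57], [-1.32, 4.46], [0.12, 2], [-2.74, 2.74]. Speed limits (rad/s): [2.22, 2.22, 3.01, 3.01, 3.14, 3.14, 3.14].

### API

Orientations are given as a rotation vector (axis times angle).
In Python, from cell import arm gives the robot as it stands.
- The arm moves only by the tool carry_out, never from a script. Its argument "commands" is a list of rows, each a list of 7 numbers: the opening, from 0 (shut) to 1 (fully open), then the shift along the tool's x, y, z each as a share of 0.025 m, from -1 to 1, then the turn, a rotation vector about the tool's x, y, z each as a share of 0.1 rad, from -1 to 1. A call has 1 to 8 rows; each row shifts and turns the commanded pose from where the row before left it, along the tool's axes as they then stand; what a row does not reach is not made up. A row lasts 1/10 s, in which the tool goes at most 50 mm and 8.59 degrees, less where a joint would pass 70% of its speed; a pose out of reach is approached as far as the arm can. A call with a number of a shift or a turn outside -1 to 1 is refused whole. A call with a gripper value outside its range is refused whole. The fingers move at their own pace and stop on an object; "squeeze" is the grip in N (left out, the last holds). Time passes only in rows, so rows that do not move let the fingers close. It gives the time, the measured TCP pose, the force, the opening and the grip force at its end, in the units of the state.
- arm.observe(): the state, without advancing time (a new reading comes with each control period).
- arm.get_image(name): name is "scene" or "side" or "wrist"; returns a dict with "pixels" (420x560x3 uint8, red, green, blue), "range_z" (420x560 float32, m along the optical axis (not along the pixel's ray), 0 where there is no reading), "mtx" (3x3 intrinsics, pixels), "R" (3x3) and "t" (3): a world point X has camera coordinates R X + t; the wrist camera has in their place "tool_from_camera" (4x4, takes a point from camera to tool coordinates, whose origin is the TCP and whose axes are the flange's). Camera axes: x right, y down, z forward; pixel columns grow to the right and rows downward; lengths in m; the calibration is good to about 2 mm. A picture is of the moment at which its call begins: read the wrist's pose just before it.
- arm.sign_off(): hands the job in; it is judged then, once.
The state is a dict: "clock": time; "joints": joint angles; "dq": joint speeds; "joint_efforts": joint torques, N m; "position": TCP position; "ee_rot": TCP orientation; "force": force on the tool from outside, world axes, zero at the start; "ft_torque": the same for the moment, N m; "width": opening from 0.0 (shut) to 1.0 (fully open); "gripper_force": force on a finger pad.
Only numpy, scipy, OpenCV 4.12 (cv2) and the standard library are available. Lean on these libraries where they do the work, as an engineer would, in place of code of your own. Each camera call takes 0.05 s, during which the arm holds its last target. There are 200 camera calls.

## Working session

There is one attempt and no reset: what is moved stays moved. The work goes in short steps, Python scripts to look and compute and a tool call to move; the robot and the scene stay as the last step left them, time stands still between calls to the robot, and variables do not carry over. Pictures are saved under pics/ and viewed, at most 10 in all, crops included, and the job is handed in when it is done.

Besides the shell and the picture viewer there is one more tool, called after ">>>" by a JSON object that holds its "fn" and its "kwargs", one argument or row to a line. carry_out: Moves the arm, as the interface text tells. Shift numbers are shares of 0.025 m and turn numbers shares of 0.1 rad, none past 1 either way. Its arguments: {"type":"object","properties":{"commands":{"type":"array"},"squeeze":{"type":"number"}},"required":["commands"]}

```bash
ls; mkdir -p pics; python3 - <<'E'
from cell import arm
import cv2,numpy as np
s=arm.observe(); print(s)
for n in ["scene","side"]:
    im=arm.get_image(n); np.savez(f"pics/{n}0.npz",**im)
    cv2.imwrite(f"pics/{n}0.png",im["pixels"][:,:,::-1]); print(n,im["mtx"],im["R"],im["t"])
E
```

```text
pics
{'clock': 0.0, 'joints': array([ 1.10640553,  0.43519942,  0.02492717,  1.5740763 , -0.01163329,
        1.13397223, -0.07509982]), 'dq': array([-0.00032611, -0.00163611, -0.00077554,  0.001076  , -0.00092086,
        0.00110506,  0.00024214]), 'joint_efforts': array([ 1.78218143e-04, -6.67835069e+01,  9.85025950e-01, -3.14449954e+01,
       -6.04550494e-02,  4.29715379e-02,  1.74291104e-04]), 'position': array([ 0.22101146, -0.58404998,  0.20036713]), 'ee_rot': array([-3.08889921e+00, -5.64876403e-01,  5.62163808e-04]), 'force': array([-0.2560411 , -0.12958287, -0.51389574]), 'ft_torque': array([ 0.01695326, -0.01223895,  0.05236377]), 'gripper_force': 0.0, 'width': 1.0017091505746156}
scene [[472.12965032   0.         273.79013264]
 [  0.         472.12965032 217.0513663 ]
 [  0.           0.           1.        ]] [[-0.26456803  0.96430539  0.01090332]
 [ 0.62369483  0.17971917 -0.76072714]
 [-0.73553281 -0.19446373 -0.64898023]] [ 0.12967757 -0.23144193  1.5593036 ]
side [[449.01335736   0.         277.87483269]
 [  0.         449.01335736 210.61253078]
 [  0.           0.           1.        ]] [[-0.89954825 -0.43658341 -0.01441742]
 [-0.2241307   0.48963139 -0.84263072]
 [ 0.37493782 -0.75475561 -0.53829881]] [0.47710101 0.22869104 1.08436471]
```

View pics/scene0.png

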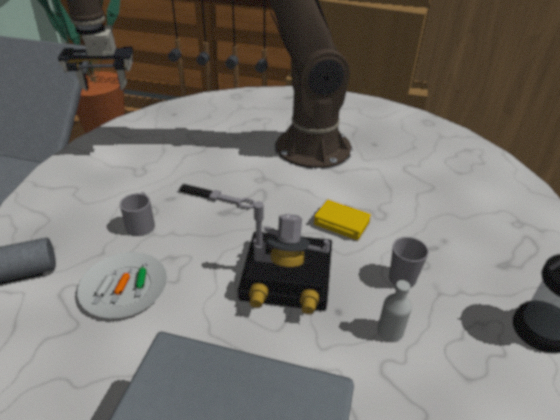

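View pics/side0.png

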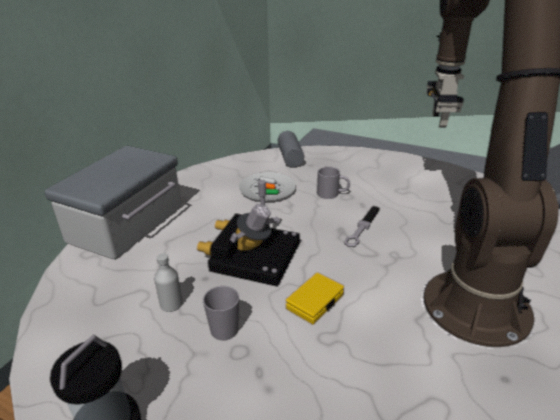

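Scene view: unit about (288,268), bar (258,225), tumbler (407,262) with bottle (396,315) next to it, mug (138,215). The side view shows the tumbler at (222,312) and the valve at (255,230). Next I'll enlarge both views of the valve and measure with depth.

```bash
cat > h.py <<'E'
import numpy as np,cv2
from scipy.spatial.transform import Rotation as Ro
def cloud(im,pose=None):
    z=im["range_z"]; v,u=np.indices(z.shape); K=im["mtx"]
    P=np.stack([(u-K[0,2])/K[0,0]*z,(v-K[1,2])/K[1,1]*z,z],-1)
    if pose is None: W=(P-im["t"])@im["R"]
    else:
        T=im["tool_from_camera"]; W=(P@T[:3,:3].T+T[:3,3])@Ro.from_rotvec(pose[1]).as_matrix().T+pose[0]
    W[z==0]=np.nan
    return W
def proj(im,X,pose=None):
    if pose is None: c=np.atleast_2d(X)@im["R"].T+im["t"]
    else:
        T=im["tool_from_camera"]; t=(np.atleast_2d(X)-pose[0])@Ro.from_rotvec(pose[1]).as_matrix()
        c=(t-T[:3,3])@T[:3,:3]
    p=c@im["mtx"].T; return p[:,:2]/p[:,2:]
E
python3 - <<'E'
from h import *
a=np.load("pics/scene0.npz");b=np.load("pics/side0.npz")
A=a["pixels"][190:320,220:350][:,:,::-1];B=b["pixels"][165:295,190:320][:,:,::-1]
cv2.imwrite("pics/crop0.png",np.hstack([cv2.resize(A,(400,400),interpolation=3),cv2.resize(B,(400,400),interpolation=3)]))
for im,pts in((a,dict(bar=(259,210),knob=(290,220),tumb_far=(407,245),tumb_near=(407,275),table=(340,330),plate=(122,300),mug=(138,200),case=(343,215),bottle=(403,288))),(b,dict(tumb=(222,295),bar=(262,183),knob=(262,215),bottle=(163,262)))):
    W=cloud(im)
    for k,(u,v) in pts.items(): print(k,W[v,u].round(3))
# ortho height map
allP=np.vstack([cloud(a).reshape(-1,3),cloud(b).reshape(-1,3)]);C=np.vstack([a["pixels"].reshape(-1,3),b["pixels"].reshape(-1,3)])
# black unit top z 0.03-0.05
m=(abs(allP[:,2]-.04)<.006)&(C.max(1)<60)
q=allP[m];print(len(q),np.nanmin(q,0),np.nanmax(q,0));
q2=q[(abs(q[:,0]-np.median(q[:,0]))<.16)&(abs(q[:,1]-np.median(q[:,1]))<.16)]
r=cv2.minAreaRect(q2[:,:2].astype(np.float32)*1000);print(r,cv2.boxPoints(r))
E
```

```text
bar [ 0.591 -0.007  0.199]
knob [0.571 0.057 0.169]
tumb_far [0.478 0.317 0.077]
tumb_near [0.548 0.325 0.051]
table [ 0.698  0.203 -0.   ]
plate [ 0.754 -0.28   0.004]
mug [ 0.483 -0.371  0.063]
case [0.358 0.153 0.032]
bottle [0.68  0.307 0.148]
tumb [0.527 0.294 0.075]
bar [ 0.575 -0.002  0.204]
knob [0.54  0.068 0.154]
bottle [0.664 0.317 0.14 ]
4080 [-1.24884367 -1.58010433  0.03400081] [0.7930824  0.63334836 0.04599869]
((581.2610473632812, 58.901611328125), (218.47921752929688, 206.69898986816406), 6.8819684982299805) [[460.4247   148.41692 ]
 [485.1923   -56.79283 ]
 [702.0974   -30.613693]
 [677.32983  174.59605 ]]
```

View pics/crop0.png

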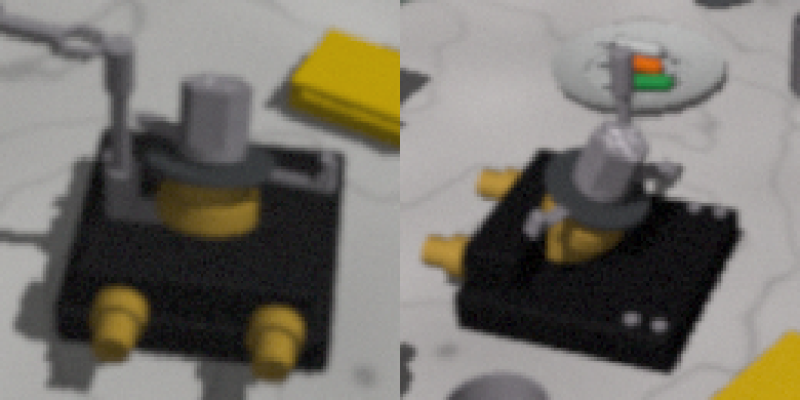

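```bash
cat >> h.py <<'E'
def plan(pos,rv,tp,tR,n=None):
    "equal rows taking pose to (tp,tR): print tool-frame rows in command units (rotation first-order along path)"
    R=Ro.from_rotvec(rv).as_matrix(); p=np.array(pos,float)
    d=Ro.from_matrix(R.T@tR).as_rotvec(); 
    n=n or int(max(np.ceil(np.linalg.norm(np.array(tp)-p)/.025),np.ceil(np.abs(d).max()/.1)))
    rows=[]
    for i in range(n):
        k=n-i; s=np.round(R.T@(np.array(tp)-p)/k/.025,2); w=np.round(Ro.from_matrix(R.T@tR).as_rotvec()/k/.1,2)
        p=p+R@s*.025; R=R@Ro.from_rotvec(w*.1).as_matrix(); rows.append([*s,*w])
    return rows
def show(rows,g):
    for i in range(0,len(rows),8): print(str([[g]+[float(x) for x in r] for r in rows[i:i+8]]).replace(" ",""))
E
python3 - <<'E'
from h import *
from scipy.optimize import least_squares
a=np.load("pics/scene0.npz");b=np.load("pics/side0.npz")
Wa,Wb=cloud(a),cloud(b)
for n,W in(("scene",Wa),("side",Wb)):
    P=W.reshape(-1,3);P=P[~np.isnan(P[:,0])]
    s=P[(np.hypot(P[:,0]-.588,P[:,1]+.0065)<.03)]
    for lo,hi,r in((.1,.16,.007),(.17,.203,.011)):
        q=s[(s[:,2]>lo)&(s[:,2]<hi)]
        f=least_squares(lambda c:np.hypot(q[:,0]-c[0],q[:,1]-c[1])-r,[.588,-.0065],loss="soft_l1",f_scale=.003)
        print(n,"bar",lo,len(q),f.x.round(4),"zmax",s[:,2].max().round(3))
    s=P[(np.hypot(P[:,0]-.51,P[:,1]-.31)<.07)&(P[:,2]>.02)&(P[:,2]<.11)]
    q=s[s[:,2]>.088]
    f=least_squares(lambda c:np.hypot(q[:,0]-c[0],q[:,1]-c[1])-.039,[.51,.31],loss="soft_l1",f_scale=.003)
    print("tumbler",len(q),f.x.round(4))
    s=P[(np.hypot(P[:,0]-.56,P[:,1]-.06)<.06)&(P[:,2]>.155)]
    print("knob pts",len(s),s.min(0).round(3),s.max(0).round(3))
    # base yaw & center from side faces: stats
    yaw=.12;R=np.array([[np.cos(yaw),np.sin(yaw)],[-np.sin(yaw),np.cos(yaw)]])
    # dial+knob axis fit: given center c=(x,y),yaw, knob pts radius 21..26.6 from axis
s=np.vstack([W.reshape(-1,3) for W in(Wa,Wb)]);s=s[~np.isnan(s[:,0])]
k=s[(np.hypot(s[:,0]-.56,s[:,1]-.06)<.06)&(s[:,2]>.15)]
def res(v):
    x,y,yaw=v;ax=np.array([-.408*np.cos(yaw),-.408*np.sin(yaw),.913]);d=k-[x,y,.107]
    al=d@ax; r=np.linalg.norm(d-al[:,None]*ax,axis=1); return (r-.0245)
f=least_squares(lambda v:np.r_[res(v),.3*(v[2]-.12)],[.58,.06,.12],loss="soft_l1",f_scale=.003);print("valve",f.x.round(4))
x,y,yaw=f.x;ax=np.array([-.408*np.cos(yaw),-.408*np.sin(yaw),.913]);print("along",np.percentile((k-[x,y,.107])@ax,[1,50,95,99]).round(4))
print("holder pred",(x+.066*np.sin(yaw)),(y-.066*np.cos(yaw)))
E
```

```text
scene bar 0.1 159 [ 0.5883 -0.002 ] zmax 0.208
scene bar 0.17 125 [ 0.5817 -0.0121] zmax 0.208
tumbler 337 [0.514  0.3206]
knob pts 202 [0.54  0.027 0.155] [0.581 0.077 0.171]
side bar 0.1 37 [ 0.5813 -0.0098] zmax 0.207
side bar 0.17 86 [ 0.5817 -0.0095] zmax 0.207
tumbler 347 [0.5105 0.3246]
knob pts 162 [0.537 0.002 0.155] [0.581 0.081 0.203]
valve [0.5733 0.0548 0.1221]
along [0.0376 0.0559 0.0587 0.0664]
holder pred 0.5813446688492896 -0.010737971437681418
```

```bash
python3 - <<'E'
from h import *
from cell import arm
s=arm.observe();y=.122
Y=np.array([np.cos(y),np.sin(y),0]);Z=np.array([0,0,-1.]);R=np.c_[np.cross(Y,Z),Y,Z]
show(plan(s["position"],s["ee_rot"],[.5817,-.0105,.30],R,29),1)
E
```

```text
[[1,0.75,-0.56,-0.14,-0.0,-0.0,-0.46],[1,0.77,-0.53,-0.14,-0.0,-0.0,-0.46],[1,0.79,-0.49,-0.14,-0.0,-0.0,-0.46],[1,0.82,-0.46,-0.14,-0.0,-0.0,-0.46],[1,0.84,-0.42,-0.14,-0.0,-0.0,-0.46],[1,0.85,-0.38,-0.14,-0.0,-0.0,-0.46],[1,0.87,-0.34,-0.14,-0.0,-0.0,-0.46],[1,0.89,-0.3,-0.14,-0.0,-0.0,-0.46]]
[[1,0.9,-0.26,-0.14,-0.0,-0.0,-0.46],[1,0.91,-0.22,-0.14,-0.0,-0.0,-0.46],[1,0.92,-0.17,-0.13,-0.0,-0.0,-0.46],[1,0.92,-0.13,-0.14,-0.0,-0.0,-0.46],[1,0.93,-0.09,-0.13,-0.0,-0.0,-0.46],[1,0.93,-0.05,-0.14,-0.0,-0.0,-0.46],[1,0.93,-0.0,-0.13,-0.0,-0.0,-0.46],[1,0.93,0.04,-0.14,-0.0,-0.0,-0.46]]
[[1,0.93,0.08,-0.13,-0.0,-0.0,-0.46],[1,0.93,0.12,-0.14,-0.0,-0.0,-0.46],[1,0.92,0.17,-0.13,-0.0,-0.0,-0.46],[1,0.91,0.21,-0.14,-0.0,-0.0,-0.46],[1,0.9,0.25,-0.13,-0.0,-0.0,-0.46],[1,0.89,0.29,-0.14,-0.0,-0.0,-0.46],[1,0.87,0.33,-0.13,-0.0,-0.0,-0.46],[1,0.86,0.37,-0.14,-0.0,-0.0,-0.46]]
[[1,0.84,0.41,-0.13,-0.0,-0.0,-0.45],[1,0.82,0.45,-0.14,-0.0,-0.0,-0.46],[1,0.8,0.49,-0.13,-0.0,-0.0,-0.45],[1,0.77,0.53,-0.14,-0.0,-0.01,-0.46],[1,0.75,0.56,-0.13,-0.01,-0.0,-0.45]]
```

>>> {"fn": "carry_out", "kwargs": {
  "commands": [
    [1,0.75,-0.56,-0.25,0,0,-0.46],
    [1,0.77,-0.53,-0.25,0,0,-0.46],
    [1,0.79,-0.49,-0.25,0,0,-0.46],
    [1,0.82,-0.46,-0.25,0,0,-0.46],
    [1,0.84,-0.42,-0.25,0,0,-0.46],
    [1,0.85,-0.38,-0.25,0,0,-0.46],
    [1,0.87,-0.34,-0.25,0,0,-0.46],
    [1,0.89,-0.3,-0.25,0,0,-0.46]
  ]
}}

```text
clock: 0.9
position: [0.3218, -0.4245, 0.2518]
ee_rot: [2.932, 1.127, -0.0]
force: [1.2, 0.4, 0.2]
width: 0.999
gripper_force: 0.0
```

>>> {"fn": "carry_out", "kwargs": {
  "commands": [
    [1,0.9,-0.26,-0.25,0,0,-0.46],
    [1,0.91,-0.22,-0.25,0,0,-0.46],
    [1,0.92,-0.17,-0.25,0,0,-0.46],
    [1,0.92,-0.13,-0.25,0,0,-0.46],
    [1,0.93,-0.09,-0.25,0,0,-0.46],
    [1,0.93,-0.05,-0.25,0,0,-0.46],
    [1,0.93,0,-0.1,0,0,-0.46],
    [1,0.93,0.04,0,0,0,-0.46]
  ]
}}

```text
clock: 1.7
position: [0.4214, -0.2666, 0.2915]
ee_rot: [2.677, 1.644, 0.001]
force: [-0.1, 0.2, 0.4]
width: 1.0
gripper_force: 0.0
```

>>> {"fn": "carry_out", "kwargs": {
  "commands": [
    [1,0.93,0.08,0,0,0,-0.46],
    [1,0.93,0.12,0,0,0,-0.46],
    [1,0.92,0.17,0,0,0,-0.46],
    [1,0.91,0.21,0,0,0,-0.46],
    [1,0.9,0.25,0,0,0,-0.46],
    [1,0.89,0.29,0,0,0,-0.46],
    [1,0.87,0.33,0,0,0,-0.46],
    [1,0.86,0.37,0,0,0,-0.46]
  ]
}}

```text
clock: 2.5
position: [0.5202, -0.108, 0.2909]
ee_rot: [-2.331, -2.106, 0.0]
force: [0.9, -0.6, 0.2]
width: 0.997
gripper_force: 0.0
```

>>> {"fn": "carry_out", "kwargs": {
  "commands": [
    [1,0.84,0.41,0,0,0,-0.46],
    [1,0.82,0.45,0,0,0,-0.46],
    [1,0.8,0.49,0,0,0,-0.45],
    [1,0.77,0.53,0,0,0,-0.46],
    [1,0.75,0.56,0,0,0,-0.45],
    [1,0,0,0,0,0,0],
    [1,0,0,0,0,0,0]
  ]
}}

```text
clock: 3.2
position: [0.5819, -0.0099, 0.2906]
ee_rot: [-2.078, -2.355, 0.001]
force: [0.5, 0.0, 0.5]
width: 0.999
gripper_force: 0.0
```

```bash
cat > look.py <<'E'
import sys
from h import *
from cell import arm
s=arm.observe();pose=(s["position"],s["ee_rot"])
print(s["clock"],pose[0].round(4),Ro.from_rotvec(pose[1]).as_matrix().round(3).tolist(),s["joints"].round(3),s["width"],s["force"].round(1))
im=arm.get_image("wrist");np.savez(f"pics/{sys.argv[1]}.npz",p=pose[0],rv=pose[1],**im)
cv2.imwrite(f"pics/{sys.argv[1]}.png",im["pixels"][:,:,::-1])
E
python3 look.py w1; python3 - <<'E'
from h import *
z=np.load("pics/w1.npz");pose=(z["p"],z["rv"]);W=cloud(z,pose).reshape(-1,3);W=W[~np.isnan(W[:,0])]
s=W[(np.hypot(W[:,0]-.582,W[:,1]+.0105)<.03)&(W[:,2]>.195)&(W[:,2]<.215)]
print(len(s),s.mean(0),s.min(0),s.max(0),np.median(s[:,2]))
E
```

```text
3.2 [ 0.5819 -0.0099  0.2906] [[-0.124, 0.992, -0.001], [0.992, 0.124, 0.0], [0.0, -0.001, -1.0]] [ 0.297  0.358 -0.52   1.508  0.18   1.324 -0.115] 0.9986745462032491 [0.5 0.  0.5]
701 [ 0.58089887 -0.00980973  0.20576835] [ 0.57023625 -0.02133001  0.19504355] [ 5.91647983e-01 -1.74853553e-04  2.08561383e-01] 0.20636111231794885
```

View pics/w1.png

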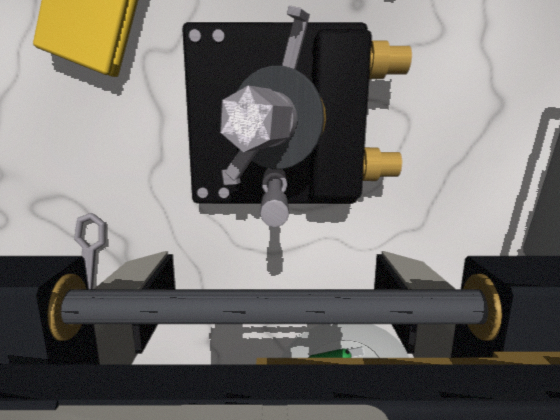

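The wrist view shows the bar head at (275,205), exactly under the tool. The hexagonal knob is at (247,117), the pointer tip at about (230,178) and the tab's tooth at (297,12). I'll descend and grip the bar.

>>> {"fn": "carry_out", "kwargs": {
  "commands": [
    [1,0,-0.02,1,0,0,0],
    [1,0,-0.02,1,0,0,0],
    [1,0,0,1,0,0,0],
    [1,0,0,1,0,0,0],
    [1,0,0,0.9,0,0,0],
    [0,0,0,0,0,0,0],
    [0,0,0,0,0,0,0],
    [0,0,0,0,0,0,0]
  ],
  "squeeze": 35
}}

```text
clock: 4.05
position: [0.5817, -0.0112, 0.1701]
ee_rot: [2.08, 2.352, 0.002]
force: [-0.3, 0.5, 0.1]
width: 0.791
gripper_force: 0.0
```

>>> {"fn": "carry_out", "kwargs": {
  "commands": [
    [0,0,0,0,0,0,0],
    [0,0,0,0,0,0,0],
    [0,0,0,0,0,0,0]
  ]
}}

```text
clock: 4.35
position: [0.5811, -0.011, 0.1692]
ee_rot: [2.08, 2.353, 0.001]
force: [-0.0, -0.8, 0.7]
width: 0.526
gripper_force: 0.0
```

```bash
python3 - <<'E'
from h import *
z=np.load("pics/w1.npz");pose=(z["p"],z["rv"]);W0=cloud(z,pose);W=W0.reshape(-1,3);W=W[~np.isnan(W[:,0])]
# knob top face plane points & outline
y=.122;ax=np.array([-.408*np.cos(y),-.408*np.sin(y),.913]);o=np.array([.5733,.0548,.107])
d=W-o;al=d@ax;r=np.linalg.norm(d-al[:,None]*ax,axis=1)
for lo in np.arange(-.01,.075,.005):
    m=(al>lo)&(al<=lo+.005)&(r<.03);print(round(lo,3),m.sum(),end=" ; ")
t=W[(r<.032)&(al>.052)&(al<.066)];n=np.linalg.svd(t-t.mean(0))[2][2] if len(t) else 0
print("\ntop normal",n,"exp",ax,"along med",np.median((t-o)@ax),len(t))
ex=np.array([.913*np.cos(y),.913*np.sin(y),.408]);ey=np.cross(ax,ex)
q=np.c_[(t-o)@ex,(t-o)@ey];print("top extents",q.min(0),q.max(0),q.mean(0))
h=cv2.convexHull((q*1e4).astype(np.float32)).reshape(-1,2)/10;print(h.round(1).tolist())
# base black top corners
for px in((297,12),(300,20),(294,40),(230,178),(238,168)): 
    p=W0[px[1],px[0]];dd=p-o;print(px,p.round(4),"al",(dd@ax).round(4),"r",np.hypot(dd@ex,dd@ey).round(4),"ang",np.arctan2(dd@ey,dd@ex).round(3))
E
```

```text
-0.01 0 ; -0.005 3 ; 0.0 645 ; 0.005 80 ; 0.01 102 ; 0.015 189 ; 0.02 118 ; 0.025 124 ; 0.03 127 ; 0.035 137 ; 0.04 145 ; 0.045 136 ; 0.05 161 ; 0.055 2597 ; 0.06 0 ; 0.065 0 ; 0.07 0 ; 
top normal [ 0.38768035  0.04718111 -0.92058562] exp [-0.40496743 -0.04965261  0.913     ] along med 0.05783000017521712 2688
top extents [-0.02500286 -0.02550806] [0.02433388 0.02697729] [0.00130164 0.00102688]
[[24.299999237060547, 10.100000381469727], [23.600000381469727, 11.600000381469727], [19.700000762939453, 14.699999809265137], [6.599999904632568, 24.200000762939453], [4.300000190734863, 25.700000762939453], [2.299999952316284, 27.0], [-17.100000381469727, 18.200000762939453], [-19.899999618530273, 16.600000381469727], [-21.100000381469727, 15.899999618530273], [-23.299999237060547, 11.100000381469727], [-25.0, -10.100000381469727], [-24.0, -10.899999618530273], [-8.399999618530273, -22.100000381469727], [-6.0, -23.600000381469727], [-3.4000000953674316, -25.200000762939453], [-2.0, -25.5], [16.600000381469727, -17.200000762939453], [19.899999618530273, -15.699999809265137], [21.0, -14.899999618530273], [21.0, -14.800000190734863], [21.399999618530273, -13.899999618530273], [21.600000381469727, -13.100000381469727], [22.600000381469727, -7.599999904632568], [23.399999618530273, 0.20000000298023224]]
(297, 12) [0.5806 0.1424 0.1334] al 0.0168 r 0.0902 ang 1.266
(300, 20) [0.5844 0.1405 0.117 ] al 0.0004 r 0.087 ang 1.295
(294, 40) [0.5815 0.1245 0.1145] al 0.0 r 0.0706 ang 1.309
(230, 178) [ 0.5358 -0.0074  0.1032] al 0.0148 r 0.0712 ang -2.21
(238, 168) [0.5431 0.0043 0.1075] al 0.0153 r 0.0569 ang -2.185
```

>>> {"fn": "carry_out", "kwargs": {
  "commands": [
    [0,0,0,0,0,0,0],
    [0,0,0,0,0,0,0],
    [0,0,0,0,0,0,0],
    [0,0,0,0,0,0,0]
  ]
}}

```text
clock: 4.75
position: [0.5809, -0.011, 0.1686]
ee_rot: [-2.081, -2.354, 0.0]
force: [-0.5, 0.2, -0.5]
width: 0.226
gripper_force: 35.0
```

>>> {"fn": "carry_out", "kwargs": {
  "commands": [
    [0,0,0,-0.6,0,0,0],
    [0,0,0,-0.8,0,0,0],
    [0,0,0,-1,0,0,0],
    [0,0,0,-1,0,0,0],
    [0,0,0,-1,0,0,0],
    [0,0,0,-1,0,0,0],
    [0,0,0,-0.8,0,0,0],
    [0,0,0,0,0,0,0]
  ]
}}

```text
clock: 5.55
position: [0.582, -0.0106, 0.3262]
ee_rot: [2.079, 2.351, 0.005]
force: [0.7, -0.3, -2.2]
width: 0.225
gripper_force: 35.0
```

```bash
python3 - <<'E'
from h import *
from cell import arm
s=arm.observe();print(s["position"],s["joints"].round(3),s["width"])
R=Ro.from_rotvec(s["ee_rot"]).as_matrix()
show(plan(s["position"],s["ee_rot"],[.512,.322,s["position"][2]],R,14),0)
im=arm.get_image("scene");np.savez("pics/s2.npz",**im);W=cloud(im).reshape(-1,3);W=W[~np.isnan(W[:,0])]
q=W[(np.hypot(W[:,0]-.581,W[:,1]+.011)<.025)&(W[:,2]>.1)&(W[:,2]<.3)]
print("bar foot z",q[:,2].min(), np.histogram(q[:,2],10))
# lean
for lo in(.2,.23,.26):
    k=q[(q[:,2]>lo)&(q[:,2]<lo+.03)];print(k.mean(0))
E
```

```text
[ 0.58203195 -0.01062041  0.3261545 ] [ 0.298  0.339 -0.521  1.448  0.17   1.395 -0.104] 0.22505191930257556
[[0,0.97,-0.08,-0.0,0.0,0.0,0.0],[0,0.97,-0.08,-0.0,0.0,0.0,0.0],[0,0.97,-0.08,-0.0,0.0,0.0,0.0],[0,0.97,-0.08,-0.0,0.0,0.0,0.0],[0,0.97,-0.08,-0.0,0.0,0.0,0.0],[0,0.97,-0.08,-0.0,0.0,0.0,0.0],[0,0.97,-0.08,-0.0,0.0,0.0,0.0],[0,0.97,-0.08,-0.0,0.0,0.0,0.0]]
[[0,0.96,-0.08,-0.0,0.0,0.0,0.0],[0,0.97,-0.09,-0.0,0.0,0.0,0.0],[0,0.96,-0.08,-0.0,0.0,0.0,0.0],[0,0.97,-0.09,-0.0,0.0,0.0,0.0],[0,0.96,-0.08,-0.0,0.0,0.0,0.0],[0,0.97,-0.09,-0.01,0.0,0.0,0.0]]
bar foot z 0.10090083314645067 (array([ 9,  0,  0,  0,  0, 43, 55, 53, 57, 53]), array([0.10090083, 0.1207499 , 0.14059897, 0.16044804, 0.18029711,
       0.20014618, 0.21999525, 0.23984432, 0.25969339, 0.27954246,
       0.29939153]))
[ 0.5881455  -0.00982913  0.21642315]
[ 0.58815994 -0.00952373  0.24523716]
[ 0.58736911 -0.00927788  0.27513293]
```

>>> {"fn": "carry_out", "kwargs": {
  "commands": [
    [0,0.97,-0.08,0,0,0,0],
    [0,0.97,-0.08,0,0,0,0],
    [0,0.97,-0.08,0,0,0,0],
    [0,0.97,-0.08,0,0,0,0],
    [0,0.97,-0.08,0,0,0,0],
    [0,0.97,-0.08,0,0,0,0],
    [0,0.97,-0.08,0,0,0,0]
  ]
}}

```text
clock: 6.3
position: [0.5452, 0.1562, 0.3217]
ee_rot: [-2.08, -2.353, 0.004]
force: [0.0, 0.2, -1.2]
width: 0.23
gripper_force: 35.0
```

>>> {"fn": "carry_out", "kwargs": {
  "commands": [
    [0,0.97,-0.08,0,0,0,0],
    [0,0.97,-0.08,0,0,0,0],
    [0,0.97,-0.08,0,0,0,0],
    [0,0.97,-0.08,0,0,0,0],
    [0,0.97,-0.08,0,0,0,0],
    [0,0.97,-0.08,0,0,0,0],
    [0,0.97,-0.08,0,0,0,0],
    [0,0,0,0,0,0,0]
  ]
}}

```text
clock: 7.1
position: [0.5088, 0.326, 0.3216]
ee_rot: [-2.072, -2.357, 0.003]
force: [-0.3, -0.0, -2.0]
width: 0.228
gripper_force: 35.0
```

```bash
python3 look.py w2; python3 - <<'E'
from h import *
z=np.load("pics/w2.npz");pose=(z["p"],z["rv"]);W=cloud(z,pose).reshape(-1,3);W=W[~np.isnan(W[:,0])]
from scipy.optimize import least_squares
q=W[(np.hypot(W[:,0]-.512,W[:,1]-.322)<.06)&(W[:,2]>.093)&(W[:,2]<.107)]
f=least_squares(lambda c:np.hypot(q[:,0]-c[0],q[:,1]-c[1])-.0385,[.51,.32],loss="soft_l1",f_scale=.002);print("tumbler",f.x,len(q))
E
```

```text
7.1 [0.5088 0.326  0.3216] [[-0.128, 0.992, -0.003], [0.992, 0.128, 0.001], [0.001, -0.003, -1.0]] [-0.238  0.405 -0.626  1.389  0.233  1.424 -0.731] 0.2279848258748481 [-0.3 -0.  -2. ]
tumbler [0.51118979 0.32218816] 654
```

View pics/w2.png

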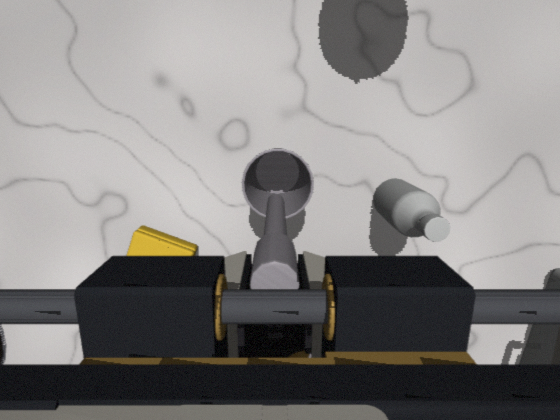

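The tumbler rim is at (278,183) under the bar and about 4 mm off. I'll correct that and descend.

>>> {"fn": "carry_out", "kwargs": {
  "commands": [
    [0,-0.16,0.08,0.8,0,0,0],
    [0,0,0,1,0,0,0],
    [0,0,0,1,0,0,0],
    [0,0,0,1,0,0,0],
    [0,0,0,1,0,0,0],
    [0,0,0,1,0,0,0],
    [0,0,0,1,0,0,0],
    [0,0,0,0,0,0,0]
  ]
}}

```text
clock: 7.95
position: [0.5122, 0.3154, 0.1493]
ee_rot: [-2.081, -2.352, 0.012]
force: [-0.6, -1.0, -2.9]
width: 0.227
gripper_force: 35.0
```

>>> {"fn": "carry_out", "kwargs": {
  "commands": [
    [0,0,0,0.3,0,0,0],
    [0,0,0,0.2,0,0,0],
    [0,0,0,0,0,0,0]
  ]
}}

```text
clock: 8.25
position: [0.5141, 0.3186, 0.1412]
ee_rot: [2.081, 2.353, 0.0]
force: [-0.6, 0.3, -1.1]
width: 0.228
gripper_force: 35.0
```

>>> {"fn": "carry_out", "kwargs": {
  "commands": [
    [0,0,0,0.2,0,0,0],
    [0,0,0,0.16,0,0,0],
    [0,0,0,0,0,0,0],
    [0,0,0,0,0,0,0]
  ]
}}

```text
clock: 8.65
position: [0.5139, 0.3188, 0.1321]
ee_rot: [2.081, 2.354, -0.0]
force: [0.0, 0.8, -1.9]
width: 0.226
gripper_force: 35.0
```

>>> {"fn": "carry_out", "kwargs": {
  "commands": [
    [0,0,0,0.1,0,0,0],
    [0,0,0,0,0,0,0]
  ]
}}

```text
clock: 8.85
position: [0.5139, 0.3187, 0.1294]
ee_rot: [2.081, 2.354, -0.0]
force: [0.3, -0.1, -1.3]
width: 0.231
gripper_force: 35.0
```

>>> {"fn": "carry_out", "kwargs": {
  "commands": [
    [0,0,0,0.06,0,0,0],
    [0,0,0,0,0,0,0]
  ]
}}

```text
clock: 9.05
position: [0.5139, 0.3187, 0.1279]
ee_rot: [2.081, 2.354, -0.0]
force: [1.2, 0.3, -2.6]
width: 0.228
gripper_force: 35.0
```

>>> {"fn": "carry_out", "kwargs": {
  "commands": [
    [0.35,0,0,0.04,0,0,0],
    [0.5,0,0,0,0,0,0],
    [0.7,0,0,0,0,0,0],
    [1,0,0,0,0,0,0],
    [1,0,0,0,0,0,0],
    [1,0,0,0,0,0,0],
    [1,0,0,0,0,0,0],
    [1,0,0,0,0,0,0]
  ]
}}

```text
clock: 9.85
position: [0.5139, 0.3188, 0.1271]
ee_rot: [2.081, 2.354, -0.0]
force: [0.2, 0.3, 1.1]
width: 0.872
gripper_force: 0.0
```

>>> {"fn": "carry_out", "kwargs": {
  "commands": [
    [1,0,0,-0.4,0,0,0],
    [1,0,0,-0.8,0,0,0],
    [1,0,0,-1,0,0,0],
    [1,0,0,-1,0,0,0],
    [1,0,0,-1,0,0,0],
    [1,0,0,-1,0,0,0],
    [1,0,0,-1,0,0,0],
    [1,0,0,-1,0,0,0]
  ]
}}

```text
clock: 10.65
position: [0.5137, 0.3188, 0.3091]
ee_rot: [2.08, 2.354, 0.001]
force: [0.4, 0.6, 0.7]
width: 1.003
gripper_force: 0.0
```

```bash
python3 look.py w3; python3 - <<'E'
from h import *
from cell import arm
im=arm.get_image("scene");np.savez("pics/s3.npz",**im)
a=np.load("pics/w3.npz")["pixels"][:,:,::-1];b=im["pixels"][200:310,350:460][:,:,::-1]
cv2.imwrite("pics/chk3.png",np.hstack([cv2.resize(a,(400,300)),cv2.resize(b,(300,300),interpolation=3)]))
s=arm.observe();y=.122
ax=np.array([-.408*np.cos(y),-.408*np.sin(y),.913]);ax/=np.linalg.norm(ax);ex=np.array([.913*np.cos(y),.913*np.sin(y),.408]);ex/=np.linalg.norm(ex);ey=np.cross(ax,ex);o=np.array([.5733,.0548,.107])
print(s["position"],s["joints"].round(3))
for deg in(53,-7,-67):
    t=np.radians(deg);Y=np.cos(t)*ex+np.sin(t)*ey;Z=-ax;R=np.c_[np.cross(Y,Z),Y,Z]
    cur=Ro.from_rotvec(s["ee_rot"]).as_matrix();print(deg,Ro.from_matrix(cur.T@R).as_rotvec().round(2))
E
```

```text
10.65 [0.5137 0.3188 0.3091] [[-0.123, 0.992, 0.001], [0.992, 0.123, 0.0], [0.0, 0.001, -1.0]] [-0.225  0.408 -0.623  1.415  0.237  1.394 -0.727] 1.002517026945439 [0.4 0.6 0.7]
[0.51481678 0.32024444 0.31169143] [-0.225  0.406 -0.623  1.411  0.237  1.393 -0.727]
53 [-0.38 -0.19 -0.91]
-7 [-0.41  0.02  0.12]
-67 [-0.37  0.24  1.15]
```

View pics/chk3.png

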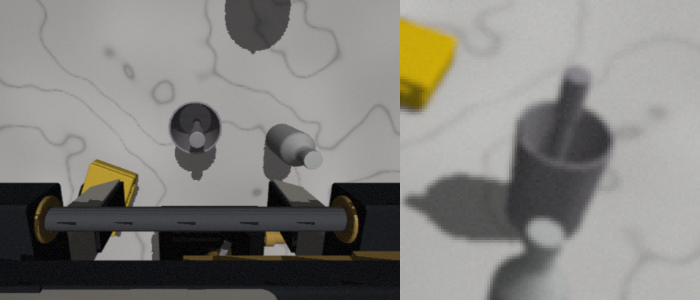

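The bar stands upright in the tumbler: its head is at (197,138) in the left picture, inside the rim. Next is the knob approach.

```bash
cat >> h.py <<'E'
_y=.122
ax=np.array([-.408*np.cos(_y),-.408*np.sin(_y),.913]);ax/=np.linalg.norm(ax);ex=np.array([.913*np.cos(_y),.913*np.sin(_y),.408]);ex/=np.linalg.norm(ex);ey=np.cross(ax,ex);o=np.array([.5733,.0548,.107])+.00035*ey-.0002*ex
def toolR(deg):
    t=np.radians(deg);Y=np.cos(t)*ex+np.sin(t)*ey;return np.c_[np.cross(Y,-ax),Y,-ax]
E
python3 - <<'E'
from h import *
from cell import arm
s=arm.observe();show(plan(s["position"],s["ee_rot"],o+.126*ax,toolR(-126.5),24),1)
E
```

```text
[[1,-0.45,-0.04,0.15,-0.1,0.19,0.9],[1,-0.46,-0.01,0.14,-0.1,0.19,0.9],[1,-0.46,0.03,0.13,-0.1,0.19,0.9],[1,-0.45,0.07,0.12,-0.1,0.19,0.9],[1,-0.45,0.11,0.11,-0.1,0.19,0.91],[1,-0.44,0.15,0.11,-0.1,0.19,0.9],[1,-0.42,0.19,0.1,-0.1,0.19,0.91],[1,-0.41,0.23,0.1,-0.1,0.19,0.91]]
[[1,-0.39,0.26,0.09,-0.1,0.19,0.9],[1,-0.36,0.3,0.09,-0.1,0.19,0.91],[1,-0.34,0.33,0.08,-0.1,0.19,0.9],[1,-0.31,0.36,0.08,-0.1,0.19,0.91],[1,-0.27,0.38,0.08,-0.1,0.19,0.9],[1,-0.24,0.4,0.08,-0.1,0.19,0.91],[1,-0.2,0.42,0.08,-0.1,0.19,0.9],[1,-0.17,0.44,0.08,-0.1,0.19,0.91]]
[[1,-0.13,0.45,0.08,-0.1,0.18,0.9],[1,-0.09,0.46,0.08,-0.1,0.19,0.91],[1,-0.05,0.47,0.08,-0.1,0.18,0.9],[1,-0.01,0.47,0.09,-0.09,0.19,0.91],[1,0.04,0.46,0.09,-0.1,0.18,0.9],[1,0.08,0.46,0.1,-0.09,0.19,0.91],[1,0.11,0.45,0.1,-0.1,0.18,0.9],[1,0.15,0.44,0.12,-0.09,0.19,0.91]]
```

>>> {"fn": "carry_out", "kwargs": {
  "commands": [
    [1,-0.45,-0.04,0.15,-0.1,0.19,0.9],
    [1,-0.46,-0.01,0.14,-0.1,0.19,0.9],
    [1,-0.46,0.03,0.13,-0.1,0.19,0.9],
    [1,-0.45,0.07,0.12,-0.1,0.19,0.9],
    [1,-0.45,0.11,0.11,-0.1,0.19,0.9],
    [1,-0.44,0.15,0.11,-0.1,0.19,0.9],
    [1,-0.42,0.19,0.1,-0.1,0.19,0.9],
    [1,-0.41,0.23,0.1,-0.1,0.19,0.9]
  ]
}}

```text
clock: 11.55
position: [0.5156, 0.2276, 0.2774]
ee_rot: [-2.719, -1.43, -0.243]
force: [0.2, 0.0, -0.2]
width: 1.001
gripper_force: 0.0
```

>>> {"fn": "carry_out", "kwargs": {
  "commands": [
    [1,-0.39,0.26,0.09,-0.1,0.19,0.9],
    [1,-0.36,0.3,0.09,-0.1,0.19,0.9],
    [1,-0.34,0.33,0.08,-0.1,0.19,0.9],
    [1,-0.31,0.36,0.08,-0.1,0.19,0.9],
    [1,-0.27,0.38,0.08,-0.1,0.19,0.9],
    [1,-0.24,0.4,0.08,-0.1,0.19,0.9],
    [1,-0.2,0.42,0.08,-0.1,0.19,0.9],
    [1,-0.17,0.44,0.08,-0.1,0.19,0.9]
  ]
}}

```text
clock: 12.35
position: [0.5184, 0.1371, 0.2476]
ee_rot: [-2.977, -0.355, -0.445]
force: [-0.8, 0.0, 0.8]
width: 1.004
gripper_force: 0.0
```

>>> {"fn": "carry_out", "kwargs": {
  "commands": [
    [1,-0.13,0.45,0.08,-0.1,0.18,0.9],
    [1,-0.09,0.46,0.08,-0.1,0.19,0.9],
    [1,-0.05,0.47,0.08,-0.1,0.18,0.9],
    [1,-0.01,0.47,0.09,-0.1,0.19,0.9],
    [1,0.04,0.46,0.09,-0.1,0.18,0.9],
    [1,0.08,0.46,0.1,-0.1,0.19,0.9],
    [1,0.11,0.45,0.1,-0.1,0.18,0.9],
    [1,0.15,0.44,0.12,-0.1,0.19,0.9]
  ]
}}

```text
clock: 13.15
position: [0.5215, 0.0466, 0.2184]
ee_rot: [-2.844, 0.738, -0.579]
force: [-0.7, 0.3, 0.5]
width: 1.0
gripper_force: 0.0
```

```bash
cat > tgt.py <<'E'
import sys
from h import *
from cell import arm
s=arm.observe();R=Ro.from_rotvec(s["ee_rot"]).as_matrix();d=s["position"]-o
yy=R[:,1];print("clock",round(s["clock"],2),"j",s["joints"].round(2),"al",(d@ax).round(4),"lat",(d@ex).round(4),(d@ey).round(4),"ydeg",np.degrees(np.arctan2(yy@ey,yy@ex)).round(1),"F",s["force"].round(1),"T",s["ft_torque"].round(2),"w",s["width"].round(3),s["gripper_force"])
tp=o+float(sys.argv[1])*ax;tR=toolR(float(sys.argv[2]))
print("shift",(R.T@(tp-s["position"])/.025).round(2),"turn",(Ro.from_matrix(R.T@tR).as_rotvec()/.1).round(2))
E
python3 tgt.py .126 -126.5
```

```text
Traceback (most recent call last):
  File "tgt.py", line 5, in <module>
    yy=R[:,1];print("clock",round(s["clock"],2),"j",s["joints"].round(2),"al",(d@ax).round(4),"lat",(d@ex).round(4),(d@ey).round(4),"ydeg",np.degrees(np.arctan2(yy@ey,yy@ex)).round(1),"F",s["force"].round(1),"T",s["ft_torque"].round(2),"w",s["width"].round(3),s["gripper_force"])
                                                                                                                                                                                                                                                ^^^^^^^^^^^^^^^^
AttributeError: 'float' object has no attribute 'round'
```

```bash
sed -i 's/s\["width"\].round(3)/round(s["width"],3)/' tgt.py; python3 tgt.py .126 -126.5; python3 look.py w4
```

```text
clock 13.15 j [ 0.04  0.04 -0.27  2.15  0.11  0.54 -2.39] al 0.1231 lat -0.0022 -0.0022 ydeg -126.0 F [-0.7  0.3  0.5] T [ 0.07  0.52 -0.02] w 1.0 0.0
shift [ 0.02 -0.12 -0.12] turn [0.07 0.01 0.08]
13.15 [0.5215 0.0466 0.2184] [[0.805, -0.437, 0.401], [-0.494, -0.868, 0.044], [0.329, -0.234, -0.915]] [ 0.038  0.039 -0.27   2.153  0.114  0.541 -2.395] 1.000478744119638 [-0.7  0.3  0.5]
```

View pics/w4.png

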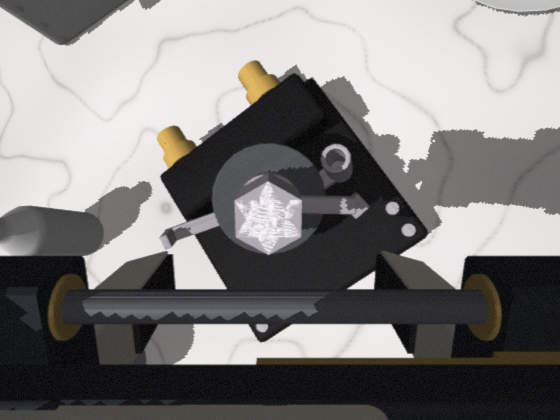

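The knob's flats stand at columns 235 and 301, parallel to the pads. The pointer tip is at (360,205) and the tab's tooth at (168,240). I'll refine the knob centre from depth.

```bash
python3 - <<'E'
from h import *
z=np.load("pics/w4.npz");pose=(z["p"],z["rv"]);W0=cloud(z,pose);W=W0.reshape(-1,3);W=W[~np.isnan(W[:,0])]
d=W-o;al=d@ax;q=np.c_[d@ex,d@ey];m=(np.hypot(*q.T)<.033)&(al>.052)&(al<.066)
print("top al",np.median(al[m]));u=q[m]
h=[]
for a in np.radians(np.arange(-126.5,233,10)):
    h.append((np.degrees(a),np.percentile(u@[np.cos(a),np.sin(a)],99.7)))
h=np.array(h);n=18
print("width by angle",[(round(h[i,0]),round((h[i,1]+h[i+n,1])*1e3,1),round((h[i,1]-h[i+n,1])*500,1)) for i in range(n)])
for lo,hi in((.003,.018),):
    t=np.degrees(np.arctan2(q[:,1],q[:,0]));r=np.hypot(*q.T)
    g=(r>.055)&(r<.083)&(al>.010)&(al<.018);print("pointer deg",np.median(t[g]),g.sum(),al[g].mean(),"rmax",r[(al>.01)&(al<.018)&(abs(t-np.median(t[g]))<8)&(r<.1)].max())
    g=(r>.055)&(r<.083)&(abs(al)<.004)&(t>50)&(t<100);print("tab arm deg",np.median(t[g]),g.sum())
    g=(r>.08)&(r<.1)&(al>.012)&(al<.03)&(t>50)&(t<100);print("tooth deg",np.median(t[g]),g.sum(),np.median(r[g]),al[g].max())
E
```

```text
top al 0.05791694235048787
width by angle [(-126, np.float64(45.7), np.float64(0.2)), (-116, np.float64(47.1), np.float64(0.3)), (-106, np.float64(49.1), np.float64(0.3)), (-96, np.float64(49.9), np.float64(0.2)), (-86, np.float64(49.4), np.float64(0.2)), (-76, np.float64(48.1), np.float64(-0.0)), (-66, np.float64(45.9), np.float64(-0.2)), (-56, np.float64(47.9), np.float64(-0.0)), (-46, np.float64(49.4), np.float64(-0.0)), (-36, np.float64(50.1), np.float64(0.1)), (-26, np.float64(49.8), np.float64(-0.1)), (-16, np.float64(47.8), np.float64(-0.0)), (-6, np.float64(45.9), np.float64(-0.4)), (4, np.float64(47.7), np.float64(-0.2)), (14, np.float64(49.3), np.float64(-0.1)), (24, np.float64(49.7), np.float64(-0.1)), (34, np.float64(49.1), np.float64(-0.1)), (44, np.float64(47.4), np.float64(-0.2))]
pointer deg -127.17954096531523 547 0.015143839147521815 rmax 0.0812552332419441
tab arm deg 74.1980404953808 465
tooth deg 73.96809526110192 152 0.08877017100989727 0.01943160491247064
```

>>> {"fn": "carry_out", "kwargs": {
  "commands": [
    [1,0.02,-0.12,0,0.07,0,0.08],
    [1,0,0,0.5,0,0,0],
    [1,0,0,0.8,0,0,0],
    [1,0,0,0.8,0,0,0],
    [1,0,0,0.8,0,0,0],
    [1,0,0,0.7,0,0,0],
    [1,0,0,0,0,0,0],
    [1,0,0,0,0,0,0]
  ]
}}

```text
clock: 14.0
position: [0.5599, 0.0546, 0.1374]
ee_rot: [-2.836, 0.738, -0.577]
force: [-0.5, 0.0, -0.2]
width: 1.004
gripper_force: 0.0
```

```bash
python3 tgt.py .026 -126.5
```

```text
clock 14.0 j [-0.03  0.22 -0.22  2.19  0.28  0.33 -2.56] al 0.0332 lat 0.0004 0.0011 ydeg -126.2 F [-0.5  0.  -0.2] T [ 0.03  0.54 -0.02] w 1.004 0.0
shift [0.01 0.04 0.29] turn [-0.01  0.03  0.05]
```

>>> {"fn": "carry_out", "kwargs": {
  "commands": [
    [1,0,0.04,0.29,0,0.03,0.03],
    [0,0,0,0,0,0,0],
    [0,0,0,0,0,0,0],
    [0,0,0,0,0,0,0],
    [0,0,0,0,0,0,0],
    [0,0,0,0,0,0,0],
    [0,0,0,0,0,0,0],
    [0,0,0,0,0,0,0]
  ],
  "squeeze": 30
}}

```text
clock: 14.8
position: [0.5632, 0.0546, 0.1309]
ee_rot: [-2.831, 0.743, -0.584]
force: [2.6, 3.6, -0.1]
width: 0.497
gripper_force: 30.0
```

```bash
python3 tgt.py .026 -126.5
```

```text
clock 14.8 j [-0.05  0.23 -0.2   2.2   0.3   0.31 -2.58] al 0.0259 lat 0.0007 0.0007 ydeg -126.4 F [ 2.6  3.6 -0.1] T [0.62 0.21 0.3 ] w 0.497 30.00018060207367
shift [-0.01  0.04 -0.  ] turn [-0.03 -0.02  0.01]
```

>>> {"fn": "carry_out", "kwargs": {
  "commands": [
    [0,0,0,0,0,0,-0.7],
    [0,0,0,0,0,0,-0.9],
    [0,0,0,0,0,0,-0.9],
    [0,0,0,0,0,0,-0.9],
    [0,0,0,0,0,0,-0.9],
    [0,0,0,0,0,0,-0.9],
    [0,0,0,0,0,0,-0.9],
    [0,0,0,0,0,0,-0.9]
  ]
}}

```text
clock: 15.6
position: [0.5631, 0.0546, 0.1308]
ee_rot: [-3.046, -0.29, -0.657]
force: [1.3, 3.8, -0.5]
width: 0.495
gripper_force: 30.0
```

```bash
python3 tgt.py .026 -86.4
```

```text
clock 15.6 j [ 0.11  0.25 -0.38  2.19  0.44  0.33 -2.02] al 0.0259 lat 0.0006 0.0007 ydeg -86.1 F [ 1.3  3.8 -0.5] T [0.73 0.21 0.  ] w 0.495 30.005046129226685
shift [-0.03  0.02 -0.  ] turn [-0.01 -0.03  0.05]
```

>>> {"fn": "carry_out", "kwargs": {
  "commands": [
    [0,0,0,0,0,0,-0.9],
    [0,0,0,0,0,0,-0.9],
    [0,0,0,0,0,0,-0.9],
    [0,0,0,0,0,0,-0.9],
    [0,0,0,0,0,0,-0.9],
    [0,0,0,0,0,0,-0.9],
    [0,0,0,0,0,0,-0.9],
    [0,0,0,0,0,0,-0.9]
  ]
}}

```text
clock: 16.4
position: [0.5631, 0.0546, 0.1309]
ee_rot: [2.646, 1.294, 0.599]
force: [1.9, 3.1, -0.3]
width: 0.492
gripper_force: 30.0
```

>>> {"fn": "carry_out", "kwargs": {
  "commands": [
    [0,0,0,0,0,0,-0.9],
    [0,0,0,0,0,0,-0.9],
    [0,0,0,0,0,0,-0.9],
    [0,0,0,0,0,0,-0.9],
    [0,0,0,0,0,0,-0.9],
    [0,0,0,0,0,0,-0.9],
    [0,0,0,0,0,0,-0.9],
    [0,0,0,0,0,0,-0.9]
  ]
}}

```text
clock: 17.2
position: [0.5632, 0.0546, 0.1309]
ee_rot: [1.945, 2.063, 0.47]
force: [2.3, 2.9, -1.2]
width: 0.495
gripper_force: 30.0
```

>>> {"fn": "carry_out", "kwargs": {
  "commands": [
    [0,0,0,0,0,0,-0.9],
    [0,0,0,0,0,0,-0.9],
    [0,0,0,0,0,0,-0.9],
    [0,0,0,0,0,0,-0.9],
    [0,0,0,0,0,0,-0.9],
    [0,0,0,0,0,0,-0.9],
    [0,0,0,0,0,0,-0.9],
    [0,0,0,0,0,0,0]
  ]
}}

```text
clock: 18.0
position: [0.5632, 0.0547, 0.1309]
ee_rot: [1.184, 2.501, 0.32]
force: [3.3, 4.4, 0.3]
width: 0.493
gripper_force: 30.0
```

```bash
python3 tgt.py .026 30; cat > meas.py <<'E'
import sys
from h import *
from cell import arm
s=arm.observe();pose=(s["position"],s["ee_rot"]);out=[]
for n in("wrist","scene","side"):
    im=arm.get_image(n);np.savez(f"pics/{sys.argv[1]}_{n}.npz",p=pose[0],rv=pose[1],**im)
    W=cloud(im,pose if n=="wrist" else None).reshape(-1,3);W=W[~np.isnan(W[:,0])]
    d=W-o;al=d@ax;q=np.c_[d@ex,d@ey];t=np.degrees(np.arctan2(q[:,1],q[:,0]));r=np.hypot(*q.T)
    g=(r>.055)&(r<.080)&(al>.009)&(al<.0185);h,e=np.histogram(t[g],72,(-180,180))
    print(n,"ptr-level hist",[(int(e[i]),int(h[i])) for i in range(72) if h[i]>5])
    g=(r>.055)&(r<.083)&(abs(al)<.005)&(t>50)&(t<100);print("  tab deg",np.median(t[g]) if g.any() else None,g.sum())
    cv2.imwrite(f"pics/{sys.argv[1]}_{n}.png",im["pixels"][:,:,::-1])
E
python3 meas.py m1
```

```text
clock 18.0 j [ 0.52  0.35 -0.89  2.16  0.83  0.45 -0.3 ] al 0.0259 lat 0.0008 0.0007 ydeg 32.3 F [3.3 4.4 0.3] T [ 0.89 -0.27  0.3 ] w 0.493 29.99506026506424
shift [-0.01 -0.04 -0.  ] turn [0.03 0.   0.41]
wrist ptr-level hist [(20, 14)]
  tab deg 74.72078492880402 1151
scene ptr-level hist [(5, 16), (10, 15), (15, 17)]
  tab deg 70.1658712603396 42
side ptr-level hist [(10, 11), (15, 13), (20, 19)]
  tab deg 76.72758149322392 29
```

>>> {"fn": "carry_out", "kwargs": {
  "commands": [
    [0,0,0,0,0,0,-0.8],
    [0,0,0,0,0,0,-0.8],
    [0,0,0,0,0,0,-0.8],
    [0,0,0,0,0,0,-0.8],
    [0,0,0,0,0,0,-0.8],
    [0,0,0,0,0,0,0]
  ]
}}

```text
clock: 18.75
position: [0.5632, 0.0546, 0.1309]
ee_rot: [0.658, 2.659, 0.212]
force: [4.1, 5.0, -0.6]
width: 0.497
gripper_force: 30.0
```

```bash
python3 tgt.py .026 55.2
```

```text
clock 18.75 j [ 0.58  0.38 -0.98  2.16  0.9   0.49  0.04] al 0.0259 lat 0.0007 0.0007 ydeg 55.2 F [ 4.1  5.  -0.6] T [ 0.95 -0.35  0.31] w 0.497 29.994401335716248
shift [ 0.01 -0.04 -0.  ] turn [ 0.03  0.01 -0.01]
```

>>> {"fn": "carry_out", "kwargs": {
  "commands": [
    [0,0,0,0,0,0,-0.8],
    [0,0,0,0,0,0,-0.8],
    [0,0,0,0,0,0,-0.8],
    [0,0,0,0,0,0,-0.8],
    [0,0,0,0,0,0,0]
  ]
}}

```text
clock: 19.25
position: [0.5631, 0.0547, 0.1309]
ee_rot: [0.225, 2.716, 0.122]
force: [3.7, 5.0, 0.1]
width: 0.496
gripper_force: 30.0
```

```bash
python3 tgt.py .026 73.5;python3 meas.py m2; python3 - <<'E'
from h import *
a=cv2.imread("pics/m2_wrist.png");b=cv2.imread("pics/m2_side.png")[165:295,190:320];c=cv2.imread("pics/m2_scene.png")[190:320,220:350]
cv2.imwrite("pics/m2.png",np.hstack([cv2.resize(a,(400,300)),cv2.resize(c,(200,300)) if 0 else cv2.resize(c,(200,200)).repeat(1,0)[:200] if 0 else cv2.resize(c,(400,300),interpolation=3)]))
E
```

```text
clock 19.25 j [ 0.63  0.41 -1.05  2.15  0.95  0.53  0.31] al 0.0259 lat 0.0007 0.0008 ydeg 73.5 F [3.7 5.  0.1] T [ 1.02 -0.33  0.29] w 0.496 29.994197487831116
shift [ 0.02 -0.04 -0.  ] turn [0.03 0.02 0.  ]
wrist ptr-level hist [(60, 14)]
  tab deg 74.91212008441492 988
scene ptr-level hist [(45, 23), (50, 17), (55, 9)]
  tab deg 69.806294374364 23
side ptr-level hist [(50, 12), (55, 17), (60, 20)]
  tab deg 76.12335162981829 30
```

View pics/m2.png

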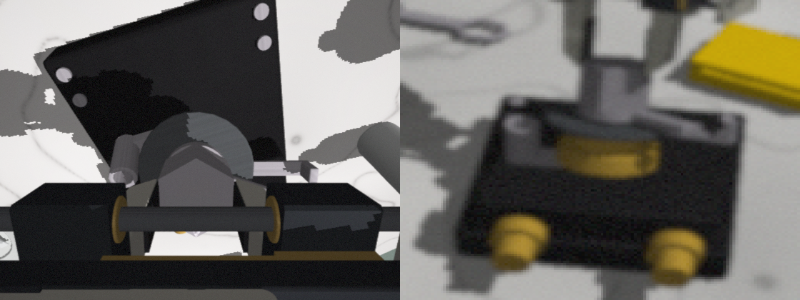

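The fingers hide part of the pointer, which is still about 18° short of the tab. I'll turn a little more, then let go and back off for a clear measurement.

>>> {"fn": "carry_out", "kwargs": {
  "commands": [
    [0,0,0,0,0,0,-0.6],
    [0,0,0,0,0,0,-0.6],
    [0,0,0,0,0,0,-0.6],
    [0,0,0,0,0,0,0],
    [0,0,0,0,0,0,0]
  ]
}}

```text
clock: 19.9
position: [0.5631, 0.0547, 0.1309]
ee_rot: [-0.016, 2.721, 0.07]
force: [3.5, 5.0, -0.3]
width: 0.494
gripper_force: 30.0
```

>>> {"fn": "carry_out", "kwargs": {
  "commands": [
    [0.6,0,0,0,0,0,0],
    [0.8,0,0,0,0,0,0],
    [1,0,0,0,0,0,0],
    [1,0,0,0,0,0,0],
    [1,0,0,0,0,0,0],
    [1,0,0,-0.6,0,0,0],
    [1,0,0,-1,0,0,0],
    [1,0,0,-1,0,0,0]
  ]
}}

```text
clock: 20.7
position: [0.5352, 0.0506, 0.1896]
ee_rot: [-0.019, 2.724, 0.068]
force: [0.4, -0.2, -0.2]
width: 0.998
gripper_force: 0.0
```

>>> {"fn": "carry_out", "kwargs": {
  "commands": [
    [1,0,0,-1,0,0,0],
    [1,0,0,-0.6,0,0,0],
    [1,0,0,0,0,0,0]
  ]
}}

```text
clock: 21.0
position: [0.5202, 0.0481, 0.2279]
ee_rot: [-0.018, 2.719, 0.063]
force: [0.1, 0.5, 0.2]
width: 1.002
gripper_force: 0.0
```

```bash
python3 tgt.py .026 83.8;python3 meas.py m3
```

```text
clock 21.0 j [ 0.95  0.16 -1.25  2.1   0.38  0.6   1.05] al 0.1322 lat 0.0007 -0.0006 ydeg 83.8 F [0.1 0.5 0.2] T [0.06 0.26 0.04] w 1.002 0.0
shift [0.05 0.03 4.25] turn [-0.02  0.04  0.  ]
wrist ptr-level hist [(55, 17), (60, 170), (65, 186), (70, 125)]
  tab deg 75.71065676651746 385
scene ptr-level hist [(55, 24), (60, 16), (65, 10)]
  tab deg 70.08738157993402 37
side ptr-level hist [(60, 16), (65, 19), (70, 16)]
  tab deg 76.35844013777267 28
```

View pics/m3_wrist.png

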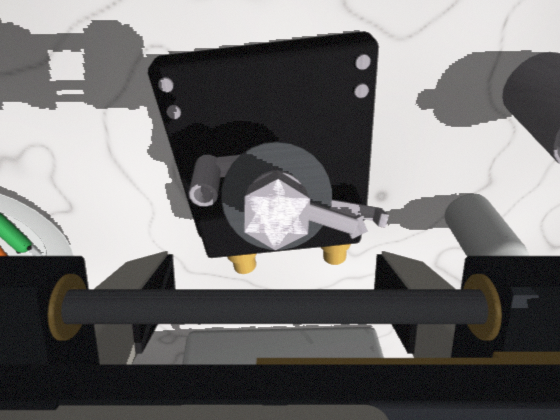

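The pointer tip at (360,228) is just short of the tab's tooth at (383,218). I'll measure its centre line precisely.

```bash
python3 - <<'E'
from h import *
for n in("m3_wrist",):
    z=np.load(f"pics/{n}.npz");W0=cloud(z,(z["p"],z["rv"]));W=W0.reshape(-1,3);W=W[~np.isnan(W[:,0])]
    d=W-o;al=d@ax;q=np.c_[d@ex,d@ey];t=np.degrees(np.arctan2(q[:,1],q[:,0]));r=np.hypot(*q.T)
    g=(r>.045)&(r<.095)&(al>.0125)&(al<.0185)&(t>40)&(t<100)
    for lo in np.arange(.045,.1,.004):
        k=g&(r>=lo)&(r<lo+.004);
        if k.sum()>3:print(lo.round(3),k.sum(),np.percentile(t[k],[2,50,98]).round(1),"mm",(np.radians(np.percentile(t[k],[2,98]))*1e3*(lo+.002)).round(1))
    g=(r>.082)&(al>.016)&(al<.03)&(t>50)&(t<100)&(r<.11);print("tooth",g.sum(),np.percentile(t[g],[2,50,98]),np.percentile(r[g],[2,50,98]),al[g].max())
    g=(r>.03)&(r<.1)&(abs(al)<.004)&(t>40)&(t<110)&(r>.055);print("arm",np.percentile(t[g],[2,50,98]))
    m=(r<.033)&(al>.052)&(al<.066);u=q[m];print("knob c",u.mean(0))
    for a in np.arange(-7,53,4):
        v=[np.cos(np.radians(a)),np.sin(np.radians(a))];w=np.percentile(u@v,99.7)-np.percentile(u@v,.3);print(a,round(w*1e3,1),end="; ")
E
```

```text
0.045 76 [58.2 66.8 74.5] mm [47.8 61.1]
0.049 82 [59.2 66.6 73.9] mm [52.7 65.8]
0.053 73 [59.3 66.5 73.5] mm [57.  70.6]
0.057 78 [60.1 66.9 72.7] mm [61.9 74.9]
0.061 76 [60.2 66.2 72.3] mm [66.2 79.5]
0.065 80 [60.3 66.5 72.1] mm [70.5 84.3]
0.069 96 [58.7 66.7 73.7] mm [72.7 91.3]
0.073 78 [59.8 65.7 72. ] mm [78.2 94.3]
0.077 35 [63.  66.1 68.5] mm [86.9 94.4]
0.085 56 [70.7 74.7 78.1] mm [107.4 118.6]
0.089 61 [70.8 74.7 78.2] mm [112.5 124.1]
0.093 10 [71.1 75.3 77.8] mm [117.9 129.1]
tooth 119 [70.8562033  74.66813336 78.11363298] [0.08677802 0.09002712 0.09344648] 0.019226598378472518
arm [70.80180563 75.58384937 80.0626096 ]
knob c [-0.00131382  0.00052996]
-7 50.6; -3 50.4; 1 50.0; 5 49.3; 9 48.6; 13 47.7; 17 46.8; 21 46.1; 25 46.3; 29 47.2; 33 48.1; 37 48.8; 41 49.5; 45 49.8; 49 50.0;
```

>>> {"fn": "carry_out", "kwargs": {
  "commands": [
    [1,0,0,0,0,0,0.9],
    [1,0,0,0,0,0,0.9],
    [1,0,0,0,0,0,0.9],
    [1,0,0,0,0,0,0.9],
    [1,0,0,0,0,0,0.9],
    [1,0,0,0,0,0,0.9]
  ]
}}

```text
clock: 21.75
position: [0.5193, 0.0485, 0.2248]
ee_rot: [0.718, 2.649, 0.222]
force: [0.4, -0.4, 0.2]
width: 0.998
gripper_force: 0.0
```

>>> {"fn": "carry_out", "kwargs": {
  "commands": [
    [1,0,0,0,0,0,0.9],
    [1,0,0,0,0,0,0.9],
    [1,0,0,0,0,0,0.9],
    [1,0,0,0,0,0,0.9],
    [1,0,0,0,0,0,0.9],
    [1,0,0,0,0,0,0.7],
    [1,0,0,0,0,0,0]
  ]
}}

```text
clock: 22.45
position: [0.5193, 0.0486, 0.2249]
ee_rot: [1.392, 2.412, 0.358]
force: [-0.2, 1.0, 0.6]
width: 1.006
gripper_force: 0.0
```

```bash
python3 tgt.py .026 22.8
```

```text
clock 22.45 j [ 0.76  0.11 -1.02  2.11  0.26  0.57  0.09] al 0.1298 lat -0.0013 0.0 ydeg 23.0 F [-0.2  1.   0.6] T [-0.07  0.28  0.  ] w 1.006 0.0
shift [-0.03  0.05  4.15] turn [-0.   -0.01  0.04]
```

>>> {"fn": "carry_out", "kwargs": {
  "commands": [
    [1,-0.03,0.05,0.6,0,0,0.04],
    [1,0,0,0.8,0,0,0],
    [1,0,0,0.8,0,0,0],
    [1,0,0,0.8,0,0,0],
    [1,0,0,0.8,0,0,0],
    [1,0,0,0.3,0,0,0],
    [1,0,0,0,0,0,0]
  ]
}}

```text
clock: 23.15
position: [0.5619, 0.054, 0.1309]
ee_rot: [1.393, 2.414, 0.357]
force: [1.1, -0.5, 0.8]
width: 1.0
gripper_force: 0.0
```

```bash
python3 tgt.py .026 22.8
```

```text
clock 23.15 j [ 0.42  0.31 -0.76  2.16  0.72  0.42 -0.37] al 0.0265 lat -0.0005 0.0002 ydeg 23.0 F [ 1.1 -0.5  0.8] T [-0.05  0.38  0.03] w 1.0 0.0
shift [-0.02  0.01  0.02] turn [-0.02 -0.02  0.04]
```

>>> {"fn": "carry_out", "kwargs": {
  "commands": [
    [0,0,0,0,0,0,0],
    [0,0,0,0,0,0,0],
    [0,0,0,0,0,0,0],
    [0,0,0,0,0,0,0],
    [0,0,0,0,0,0,0],
    [0,0,0,0,0,0,0],
    [0,0,0,0,0,0,0]
  ]
}}

```text
clock: 23.85
position: [0.5629, 0.0533, 0.1334]
ee_rot: [1.395, 2.408, 0.359]
force: [0.3, 1.1, 1.2]
width: 0.494
gripper_force: 30.0
```

>>> {"fn": "carry_out", "kwargs": {
  "commands": [
    [0,0,0,0,0,0,-0.4],
    [0,0,0,0,0,0,-0.4],
    [0,0,0,0,0,0,-0.5],
    [0,0,0,0,0,0,-0.1],
    [0,0,0,0,0,0,0],
    [0,0,0,0,0,0,0]
  ]
}}

```text
clock: 24.45
position: [0.563, 0.0534, 0.1335]
ee_rot: [1.219, 2.487, 0.324]
force: [1.1, -0.1, 2.8]
width: 0.489
gripper_force: 30.0
```

```bash
python3 tgt.py .026 31
```

```text
clock 24.45 j [ 0.45  0.32 -0.8   2.16  0.75  0.43 -0.25] al 0.0284 lat 0.0015 -0.0005 ydeg 30.8 F [ 1.1 -0.1  2.8] T [ 0.01 -0.02 -0.2 ] w 0.489 30.02076745033264
shift [ 0.05 -0.04  0.1 ] turn [ 0.02  0.01 -0.03]
```

>>> {"fn": "carry_out", "kwargs": {
  "commands": [
    [0.6,0,0,0,0,0,0],
    [0.8,0,0,0,0,0,0],
    [1,0,0,0,0,0,0],
    [1,0,0,0,0,0,0],
    [1,0,0,0,0,0,0],
    [1,0,0,-0.6,0,0,0],
    [1,0,0,-1,0,0,0],
    [1,0,0,-1,0,0,0]
  ]
}}

```text
clock: 25.25
position: [0.5355, 0.0506, 0.1926]
ee_rot: [1.217, 2.49, 0.323]
force: [0.6, -0.8, 0.8]
width: 0.998
gripper_force: 0.0
```

>>> {"fn": "carry_out", "kwargs": {
  "commands": [
    [1,0,0,-1,0,0,0],
    [1,0,0,-0.6,0,0,0],
    [1,0,0,0,0,0,0]
  ]
}}

```text
clock: 25.55
position: [0.5206, 0.0479, 0.2307]
ee_rot: [1.217, 2.485, 0.323]
force: [-0.5, -0.0, 0.7]
width: 1.0
gripper_force: 0.0
```

```bash
cat > ptr.py <<'E'
import sys
from h import *
z=np.load(f"pics/{sys.argv[1]}_wrist.npz");W=cloud(z,(z["p"],z["rv"])).reshape(-1,3);W=W[~np.isnan(W[:,0])]
d=W-o;al=d@ax;q=np.c_[d@ex,d@ey];t=np.degrees(np.arctan2(q[:,1],q[:,0]));r=np.hypot(*q.T)
for lo in np.arange(.045,.1,.004):
    k=(al>.0125)&(al<.0195)&(t>40)&(t<110)&(r>=lo)&(r<lo+.004)
    if k.sum()>3:print(lo.round(3),k.sum(),np.percentile(t[k],[2,50,98]).round(1))
E
python3 tgt.py .026 30.8;python3 meas.py m4; python3 ptr.py m4
```

```text
clock 25.55 j [ 0.84  0.11 -1.11  2.1   0.28  0.59  0.21] al 0.1346 lat 0.0021 -0.0008 ydeg 30.9 F [-0.5 -0.   0.7] T [-0.08  0.34  0.02] w 1.0 0.0
shift [ 0.09 -0.07  4.34] turn [0.02 0.04 0.01]
wrist ptr-level hist [(60, 13), (65, 187), (70, 225), (75, 146)]
  tab deg 77.7036717209813 191
scene ptr-level hist [(60, 21), (65, 16), (70, 9)]
  tab deg 70.57020425239583 43
side ptr-level hist [(65, 14), (70, 17), (75, 19)]
  tab deg 77.75538286031089 18
0.045 93 [63.7 72.4 80. ]
0.049 85 [64.8 72.5 79.4]
0.053 84 [65.  71.8 78.6]
0.057 89 [65.1 71.7 78.3]
0.061 89 [65.6 71.8 77.7]
0.065 89 [65.7 72.  77.3]
0.069 115 [64.1 71.4 78.9]
0.073 94 [65.8 71.6 77.4]
0.077 36 [68.6 71.3 74. ]
0.085 54 [70.7 74.6 78.1]
0.089 86 [70.8 74.7 78. ]
0.093 12 [71.6 74.1 77.3]
```

View pics/m4_wrist.png

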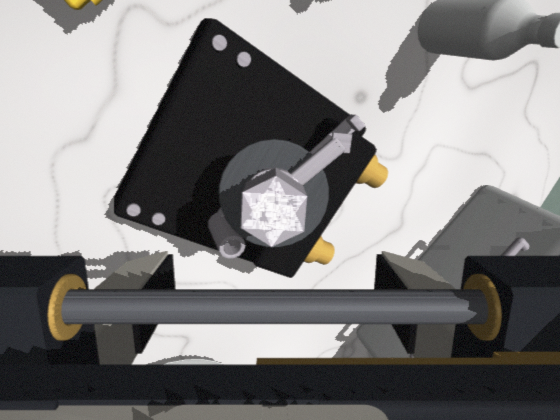

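The pointer is at about 71.4° and the tooth at 74.6°, so it's 4–5 mm short at the tip. That is inside tolerance, but there's time for one small regrasp to centre it.

>>> {"fn": "carry_out", "kwargs": {
  "commands": [
    [1,0.06,-0.05,0.6,0,0,0],
    [1,0,0,0.9,0,0,0],
    [1,0,0,0.9,0,0,0],
    [1,0,0,0.9,0,0,0],
    [1,0,0,0.7,0,0,0],
    [1,0,0,0.3,0,0,0],
    [1,0,0,0,0,0,0]
  ]
}}

```text
clock: 26.4
position: [0.561, 0.0548, 0.1276]
ee_rot: [1.217, 2.493, 0.322]
force: [-0.0, 0.0, -0.4]
width: 1.004
gripper_force: 0.0
```

```bash
python3 tgt.py .026 30.8
```

```text
clock 26.4 j [ 0.45  0.33 -0.8   2.17  0.77  0.43 -0.28] al 0.0237 lat -0.0026 0.0012 ydeg 30.9 F [-0.   0.  -0.4] T [-0.09  0.32  0.02] w 1.004 0.0
shift [-0.09  0.06 -0.09] turn [-0.02 -0.03  0.03]
```

>>> {"fn": "carry_out", "kwargs": {
  "commands": [
    [1,-0.09,0.07,-0.09,0,0,0],
    [0,0,0,0,0,0,0],
    [0,0,0,0,0,0,0],
    [0,0,0,0,0,0,0],
    [0,0,0,0,0,0,0],
    [0,0,0,0,0,0,0],
    [0,0,0,0,0,0,0],
    [0,0,0,0,0,0,0]
  ]
}}

```text
clock: 27.2
position: [0.5634, 0.0529, 0.1333]
ee_rot: [1.218, 2.488, 0.323]
force: [-2.2, -0.4, 1.1]
width: 0.491
gripper_force: 29.5
```

>>> {"fn": "carry_out", "kwargs": {
  "commands": [
    [0,0,0,0,0,0,-0.35],
    [0,0,0,0,0,0,-0.35],
    [0,0,0,0,0,0,0],
    [0,0,0,0,0,0,0],
    [0,0,0,0,0,0,0]
  ]
}}

```text
clock: 27.7
position: [0.5636, 0.053, 0.1333]
ee_rot: [1.128, 2.524, 0.305]
force: [-1.5, -0.9, 2.5]
width: 0.492
gripper_force: 29.6
```

>>> {"fn": "carry_out", "kwargs": {
  "commands": [
    [0.6,0,0,0,0,0,0],
    [0.8,0,0,0,0,0,0],
    [1,0,0,0,0,0,0],
    [1,0,0,0,0,0,0],
    [1,0,0,0,0,0,0],
    [1,0,0,-0.6,0,0,0],
    [1,0,0,-1,0,0,0],
    [1,0,0,-1,0,0,0]
  ]
}}

```text
clock: 28.5
position: [0.5365, 0.0503, 0.1928]
ee_rot: [1.127, 2.526, 0.305]
force: [0.0, -0.3, 0.6]
width: 0.996
gripper_force: 0.0
```

>>> {"fn": "carry_out", "kwargs": {
  "commands": [
    [1,0,0,-1,0,0,0],
    [1,0,0,-0.6,0,0,0],
    [1,0,0,0,0,0,0]
  ]
}}

```text
clock: 28.8
position: [0.5215, 0.0476, 0.2308]
ee_rot: [1.127, 2.521, 0.304]
force: [-0.1, -0.0, 0.3]
width: 0.997
gripper_force: 0.0
```

```bash
python3 tgt.py .026 34.8;python3 meas.py m5; python3 ptr.py m5; python3 - <<'E'
from h import *
for n in("s3","m5_scene"):
    im=np.load(f"pics/{n}.npz");W=cloud(im).reshape(-1,3);W=W[~np.isnan(W[:,0])]
    q=W[(np.hypot(W[:,0]-.512,W[:,1]-.32)<.06)&(W[:,2]>.125)&(W[:,2]<.17)];print(n,"bar head",len(q),q.mean(0).round(3),q[:,2].max().round(3))
E
```

```text
clock 28.8 j [ 0.88  0.13 -1.16  2.1   0.31  0.59  0.26] al 0.1344 lat 0.003 -0.0012 ydeg 34.9 F [-0.1 -0.   0.3] T [-0.09  0.31  0.07] w 0.997 0.0
shift [ 0.13 -0.08  4.33] turn [0.02 0.04 0.01]
wrist ptr-level hist [(65, 119), (70, 221), (75, 208), (80, 25)]
  tab deg 78.41425295613095 98
scene ptr-level hist [(60, 8), (65, 26), (70, 12)]
  tab deg 69.6287454608617 44
side ptr-level hist [(65, 6), (70, 14), (75, 18)]
  tab deg 78.69372431105324 14
0.045 86 [65.8 73.9 82. ]
0.049 86 [66.2 73.9 81.2]
0.053 90 [66.6 74.2 80.7]
0.057 90 [67.  73.7 80.1]
0.061 89 [67.6 73.9 79.5]
0.065 88 [67.5 73.7 79.4]
0.069 116 [66.  73.7 80.9]
0.073 94 [67.1 73.5 79.4]
0.077 41 [70.5 73.4 76.1]
0.085 58 [70.8 74.4 78.1]
0.089 82 [70.7 74.3 78. ]
0.093 12 [71.3 74.8 77.4]
s3 bar head 183 [0.522 0.317 0.151] 0.168
m5_scene bar head 188 [0.522 0.317 0.15 ] 0.167
```

```bash
python3 -c "
from cell import arm
print(arm.sign_off())"
```

```text
the job is handed in; nothing more can be done
None
```

I handed the job in: the bar stands upright in the tumbler, the pointer measured within about 1° (1.5 mm) of the index tab, the tab hasn't moved, and the gripper is clear; the hand-in returned no verdict.

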